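Sweep the chips off the dry box and crack its seal

TASK

Plaster chips lie on the lid of the sealed dry box. Take the bench brush by its handle, sweep all three chips off the lid into the tray on the box's right side (do not touch them with the fingers), and put the brush back down on the desk, clear of the box. Then grip the black tab, pull the lid free of its sticky seal without letting it fly open (never more than about 3 cm), and finish while still holding it ajar by the tab with a gap of about 1 cm at the front edge; keep the lid shut until the chips are off it, and leave the mug, bottle and cast where they are.

Things in the scene. Friction and masses are not known exactly. Their poses are not given: they have to be found in the camera images.
- dry_box: grey box 165 (x) x 174 (y) x 63 mm high, fixed to the desk, with a blue hinged lid 165 x 178 mm whose flat top is 73 mm above the desk. Origin: centre of the box's underside; its x points from the front to the hinged back, y to the left, z up. An aluminium tray, fixed to it, adjoins its right (-y) side, from y = -87 to -187 mm, as long as the box
- lid_channel (a point): centre of the flat channel on the lid's top, 27.5 mm behind (+x) and 73 mm above the box's origin; axes as the box's. Two ribs 4 mm thick, 10 mm high, along box y bound it: 86 mm wide between them, open at both ends, at the lid's edges 89 mm left and right. The chips start in it, all of each between 70 mm right and 53 mm left
- lid_hinge (a point): middle of the lid's hinge line (along box y) at the back of the box, 82.5 mm behind and 63 mm above the box's origin, level with the lid's underside (the lid is 10 mm thick)
- tray_center (a point): centre of the tray's inner floor, 4 mm above the desk; the tray inside is 157 mm (box x) by 92 mm (box y), 41 mm deep; wall tops 45 mm above the desk
- seal_lid (a joint): lid angle in rad: 0 shut, grows as the front edge rises, limit 0.3; the front edge is 165 mm from the hinge, so 0.06 rad is a gap of 10 mm. A sticky seal holds it shut: at the tab it takes about 9 to 16 N upward to start it, then the pull falls off (about half of that at 0.06 rad, 1 to 3 N beyond 0.1 rad); let go, it falls shut
- pull_tab (a point): black upright fin on the lid's front, 14 mm thick (box x), 60 mm wide (box y), 32 mm high, with a 4 mm high foot flange 20 x 68 mm. This point: centre of its underside on the lid's top, 148 mm in front of the hinge line; axes as the box's when shut (x to the back, z up), tilting with the lid. Free space of 29 mm behind it up to the low rib
- chip_1: off-white plaster chip about 24 x 24 x 20 mm, 20 g, lying on the lid; origin at the centre of its underside
- chip_2: off-white plaster chip about 26 x 26 x 21 mm, 20 g, lying on the lid; origin at the centre of its underside
- chip_3: off-white plaster chip about 24 x 24 x 22 mm, 20 g, lying on the lid; origin at the centre of its underside
- bench_brush: small brush with stiff (rigid) yellow bristles, standing on them on the desk in front of the furnace, 0.12 kg. Origin: centre of the underside of the bristles; z up. Bristle block 70 (x) x 24 (y) x 20 mm high, wooden back 74 x 28 mm up to 31 mm, then an upright wooden handle 26 (x) x 16 (y) mm up to 92 mm
- bottle_amber_1: amber bottle, white cap, 41 mm wide, 106 mm high; origin at the centre of its underside; leave alone
- row_cast: cream plaster cast of a row of teeth, 36x54x23 mm, left of the furnace; origin at the centre of its underside; leave alone
- mug: grey-white mug 88x127x95 mm, left of the furnace; leave alone

How it is judged:
By the outcome, as a careful person would: the job done as asked, in the order asked, and still so for the second after the job is handed in, while the arm keeps its last pose, push and grip.
It also fails if it takes over 69 s, if anything falls off the work surface, if the arm or the gripper's body presses on something with over 40 N, if the wrist force passes 120 N, or if a joint passes its speed limit or range.

ROBOT

A 7-joint arm with a two-finger parallel gripper is mounted at the origin on a cart in front of the work surface, level with it; the furniture and walls round the work are solid. World frame = base frame: x ahead of the robot, y to its left, z up, the work surface at z = 0. Lengths are in m, angles in rad, forces in N, time in s.
With the tool pointing down it reaches from about 0.425 to 0.875 m from the base axis. Payload 4.7 kg.
Tool frame: the origin (TCP) lies midway between the tips of the shut fingers; the grasp point (between the pads) lies 19 mm behind it (ctrl.grip_point_offset is the distance from the TCP to the grasp point, in m); z points along the fingers, y is the line along which they close (so a half turn about z gives the same grasp; the last joint's range is limited). The gripper opens to 87 mm and grips with 3 to 60 N. Pads are 19 mm wide; open, the fingers measure 117 mm over their backs; the gripper's body (75 mm by 190 mm) begins 51 mm behind the grasp point.
Start: joints at [-1.27, 0.321, -0.07, 1.45, 0.023, 1.371, -0.057], TCP at [0.184, 0.623, 0.223] pointing down, gripper open.
Joint ranges: [-2.86, 2.86], [-0.3, 2.09], [-1.38, 1.24], [0.06, 2.45], [-1.56, 4.7], [0.09, 2.05], [-2.69, 2.69]. Speed limits (rad/s): [2.57, 2.57, 3.14, 3.14, 3.14, 3.14, 3.14].

INTERFACE

Orientations are given as a rotation vector (axis times angle).
In Python, from bench import ctrl gives the robot as it stands.
- The arm moves only by the tool move_arm, never from a script. Its argument "increments" is text: rows parted by semicolons, each of 7 numbers parted by spaces: the shift along the world's x, y, z in mm, then the turn, a rotation vector about the world's x, y, z in degrees, then the closure in counts, from 0 (fully open) to 255 (shut). A call has exactly 8 rows; each row shifts and turns the commanded pose from where the row before left it; what a row does not reach is not made up. A row lasts 1/12 s, in which the tool goes at most 41.7 mm and 7.16 degrees, less where a joint would pass 70% of its speed; a pose out of reach is approached as far as the arm can. A call with a gripper value outside its range is refused whole. The fingers move at their own pace and stop on an object; "grip_force" is the grip in N (left out, the last holds). Time passes only in rows, so rows that do not move let the fingers close, or fill a call up. It gives the time, the measured TCP pose, the force, the opening and the grip force at its end, in the units of the state.
- ctrl.get_state(): the state, without advancing time (a new reading comes with each control period).
- ctrl.get_image(name): name is "scene" or "side" or "wrist"; returns a dict with "frame" (384x512x3 uint8, red, green, blue), "depth" (384x512 float32, m along the optical axis (not along the pixel's ray), 0 where there is no reading), "fx", "fy", "cx", "cy" (pixels), "position" and "orientation" of the camera in the world. Camera axes: x right, y down, z forward; pixel columns grow to the right and rows downward; lengths in m; the calibration is good to about 2 mm. A picture is of the moment at which its call begins.
- ctrl.close_job(): hands the job in; it is judged then, once.
Trained networks look in a picture, given as the dict that the camera call returned (one of the last four; its "shot" number tells which), for a name from the list of things; names that differ only in an ending like _2 or _b are one class to them, and where a whole thing is asked for, a point or a joint stands for the part that bears it (a point fixed in the world has none). Each returns a list of dicts, best first, with "score" (0 to 1); they miss things now and then, are a little off and sometimes report something else, mostly with a low value. They report only what shows in the picture. A call takes as long as a camera call.
- ctrl.find_in(target, picture): "centre" ([x, y, z] in m, in world coordinates, good to about 4 mm: the middle of the surface that is visible of it).
- ctrl.silhouettes(target, picture): "region" (384x512 bool, what is visible of it).
The state is a dict: "time": time; "joint_positions": joint angles; "qd": joint speeds; "joint_torque": joint torques, N m; "position": TCP position; "tool_rot": TCP orientation; "ft_force": force on the tool from outside, world axes, zero at the start; "torque": the same for the moment, N m; "grip_width": opening from 0.0 (shut) to 1.0 (fully open); "grip_force": force on a finger pad.
Only numpy, scipy, OpenCV 4.12 (cv2) and the standard library are available. Lean on these libraries where they do the work, as an engineer would, in place of code of your own. Each camera call takes 0.05 s, during which the arm holds its last target. There are 200 camera calls.

## Working session

There is one attempt and no reset: what is moved stays moved. The work goes in short steps, Python scripts to look and compute and a tool call to move; the robot and the scene stay as the last step left them, time stands still between calls to the robot, and variables do not carry over. Pictures are saved under pics/ and viewed, at most 10 in all, crops included, and the job is handed in when it is done.

Besides the shell and the picture viewer there is one more tool, called by a JSON object that holds its "op" and its "data", one argument or row to a line. move_arm: Moves the arm, as the interface text tells. Its arguments: {"type":"object","properties":{"increments":{"type":"string"},"grip_force":{"type":"number"}},"required":["increments"]}

```bash
mkdir -p pics; cat > h.py <<'E'
import numpy as np, cv2
from scipy.spatial.transform import Rotation as R
from bench import ctrl
def pose(im):
    o=np.array(im["orientation"],float)
    M=o if o.shape==(3,3) else (R.from_rotvec(o) if o.size==3 else R.from_quat(o)).as_matrix()
    return M,np.array(im["position"])
def cloud(im):
    M,p=pose(im); d=im["depth"]; v,u=np.indices(d.shape)
    c=np.stack([(u-im["cx"])/im["fx"]*d,(v-im["cy"])/im["fy"]*d,d],-1)
    return c@M.T+p
def save(im,n): cv2.imwrite(f"pics/{n}.png",cv2.cvtColor(im["frame"],cv2.COLOR_RGB2BGR))
def rect(P):
    (c,s,a)=cv2.minAreaRect((P[:,:2]*1000).astype(np.float32)); return np.round(c,1),np.round(s,1),round(a,1)
E
python3 - <<'E'
from h import *
s=ctrl.get_state(); print({k:np.round(v,3) for k,v in s.items()})
for n in ["scene","side"]:
    im=ctrl.get_image(n); save(im,n+"0"); C=cloud(im); print(n,np.round(im["orientation"],3),im["position"])
    for t in ["dry_box","pull_tab","tray_center","chip_1","bench_brush","bottle_amber_1","row_cast","mug"]:
        try:
            for r in ctrl.find_in(t,im)[:4]: print(t,np.round(r["centre"],3),round(r["score"],2))
            for r in ctrl.silhouettes(t,im)[:3]:
                P=C[r["region"]&(im["depth"]>0)]; print("  sil",len(P),round(r["score"],2),np.round(np.percentile(P,[2,50,98],0),3).tolist(),rect(P))
        except Exception as e: print(t,e)
E
```

```text
{'time': np.float64(0.0), 'joint_positions': array([-1.27 ,  0.322, -0.07 ,  1.452,  0.023,  1.371, -0.057]), 'qd': array([-0.001,  0.   ,  0.   ,  0.001, -0.   , -0.001,  0.   ]), 'joint_torque': array([ 0.0000e+00, -4.9129e+01, -4.0400e-01, -3.1252e+01, -6.4000e-02,
        4.4000e-02,  0.0000e+00]), 'position': array([0.184, 0.623, 0.221]), 'tool_rot': array([-4.490e-01, -3.109e+00,  3.000e-03]), 'ft_force': array([ 0.703, -0.623,  0.794]), 'torque': array([ 0.077, -0.01 ,  0.015]), 'grip_force': np.float64(0.0), 'grip_width': np.float64(1.001)}
scene [-1.981  0.518 -0.299] [-0.01551513 -1.0886567   0.6872929 ]
dry_box [ 0.492 -0.414  0.044] 0.61
  sil 6368 0.81 [[0.41, -0.528, 0.003], [0.493, -0.418, 0.045], [0.584, -0.254, 0.092]] (array([ 542.8, -333.9]), array([394.1, 221.6]), 77.9)
pull_tab [ 0.502 -0.348  0.073] 0.7
  sil 2563 0.56 [[0.429, -0.429, 0.062], [0.502, -0.352, 0.073], [0.596, -0.245, 0.103]] (array([ 555.2, -284.6]), array([294.7, 223.8]), 79.6)
tray_center [ 0.492 -0.417  0.044] 0.95
  sil 6513 0.62 [[0.41, -0.527, 0.003], [0.493, -0.418, 0.045], [0.587, -0.252,
[... 1750 characters left out ...]
4)
  sil 67 0.51 [[0.516, -0.393, 0.072], [0.525, -0.388, 0.09], [0.534, -0.365, 0.097]] (array([ 528.1, -374.8]), array([42.4, 19.6]), 70.9)
bench_brush [ 0.439 -0.016  0.029] 0.7
  sil 354 0.78 [[0.402, -0.031, -0.0], [0.435, -0.016, 0.03], [0.467, 0.008, 0.092]] (array([444.4,  13.2]), array([82.5, 72.5]), 70.9)
bottle_amber_1 [ 0.708 -0.373  0.059] 0.73
  sil 417 0.72 [[0.688, -0.379, 0.006], [0.703, -0.37, 0.06], [0.722, -0.349, 0.108]] (array([ 734.6, -339. ]), array([109.6,  38.8]), 39.0)
row_cast [0.519 0.33  0.013] 0.46
mug [0.612 0.446 0.073] 0.6
  sil 221 0.51 [[0.587, 0.421, 0.014], [0.608, 0.446, 0.071], [0.642, 0.509, 0.097]] (array([563.8, 278. ]), array([500. ,  46.4]), 75.5)
```

View pics/side0.png

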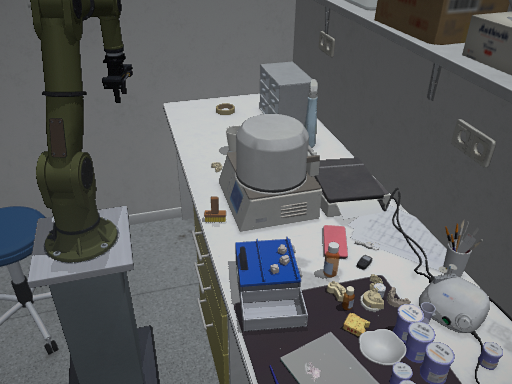

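```bash
python3 - <<'E'
from h import *
for n in ["side","scene"]:
    im=ctrl.get_image(n); C=cloud(im); F=im["frame"].astype(int); X,Y,Z=C[...,0],C[...,1],C[...,2]
    ok=(im["depth"]>0)&(X>.35)&(X<.66)&(Y>-.56)&(Y<-.2)
    blue=ok&(F[...,2]>F[...,0]+25)&(abs(Z-.073)<.006)
    print(n,"lid",blue.sum(),rect(C[blue]),cv2.boxPoints(cv2.minAreaRect((C[blue][:,:2]*1000).astype(np.float32))).round().tolist())
    blk=ok&(F.max(-1)<70)&(Z>.085); 
    if blk.sum()>5: print("tab",blk.sum(),rect(C[blk]),np.round(C[blk].mean(0),3),Z[blk].max())
    tw=ok&(abs(Z-.045)<.004)&(Y<-.35); print("walls",rect(C[tw]))
    ch=ok&(F.min(-1)>130)&(Z>.078)&(Z<.1); k,l,st,ce=cv2.connectedComponentsWithStats(ch.astype(np.uint8))
    for i in range(1,k):
        if st[i,4]>8: print("chip",st[i,4],np.round(C[l==i].mean(0),3),rect(C[l==i]))
    b=(im["depth"]>0)&(X>.36)&(X<.5)&(Y>-.09)&(Y<.07)&(Z>.005)
    top=b&(Z>.085);print("handle top",top.sum(),rect(C[top])); bk=b&(Z>.022)&(Z<.034); print("back",rect(C[bk])); a=b&(Z<.034); print(rect(C[a]),b.sum())
E
```

```text
side lid 2055 (array([ 518.8, -331. ]), array([187.1, 165.8]), 80.2) [[421.0, -409.0], [585.0, -437.0], [616.0, -253.0], [453.0, -225.0]]
tab 95 (array([ 452.1, -322.9]), array([59.8, 13.1]), 80.1) [ 0.451 -0.328  0.099] 0.10673384427723442
walls (array([ 497.1, -454. ]), array([130.5, 167. ]), 79.3)
chip 27 [ 0.573 -0.311  0.091] (array([ 572.5, -311.8]), array([21.2, 20.2]), 68.3)
chip 28 [ 0.565 -0.357  0.092] (array([ 566.4, -356.4]), array([16.5, 18. ]), 20.0)
chip 28 [ 0.525 -0.383  0.092] (array([ 525.3, -381.9]), array([15.1, 17.5]), 6.6)
handle top 29 (array([437.7, -11. ]), array([19.1, 23.2]), 78.0)
back (array([449.7, -12.2]), array([100.2, 141.2]), 0.0)
(array([447.6,  -8.8]), array([104.6, 156.4]), 0.1) 403
scene lid 1998 (array([ 519.2, -334.9]), array([183.6, 170.4]), 79.9) [[419.0, -410.0], [587.0, -440.0], [619.0, -259.0], [451.0, -230.0]]
tab 131 (array([ 488.7, -350.8]), array([ 57.6, 122. ]), 54.7) [ 0.449 -0.33   0.098] 0.10656859600004609
walls (array([ 498.6, -443.2]), array([156.8, 167.1]), 80.3)
handle top 31 (array([434.5, -16. ]), array([14.6, 22.3]), 68.7)
back (array([448.9, -10.2]), array([101.4, 159. ]), 0.3)
(array([448.9, -10.2]), array([101.4, 159. ]), 0.3) 514
```

The box, tab (240,257), three chips (275–285,250–270) and brush (215,210) agree with the networks. The box origin is about (519,-333) mm with yaw about -10°. I'll move toward the brush now.

{"op": "move_arm", "data": {
  "increments": "20 -35 0 0 0 0 0;20 -36 0 0 0 0 0;20 -36 0 0 0 0 0;20 -36 0 0 0 0 0;20 -36 0 0 0 0 0;20 -36 0 0 0 0 0;20 -36 0 0 0 0 0;10 -36 0 0 0 0 0",
  "grip_force": 40
}}

```text
time: 2.47
position: [0.3361, 0.334, 0.2228]
tool_rot: [0.452, 3.107, 0.001]
ft_force: [0.7, 0.6, 0.2]
grip_width: 1.0
grip_force: 0.0
```

```bash
python3 - <<'E'
from h import *
s=ctrl.get_state(); print(s["position"],s["joint_positions"],s["time"])
im=ctrl.get_image("side"); C=cloud(im); X,Y,Z=C[...,0],C[...,1],C[...,2]
f=(im["depth"]>0)&(X>.38)&(X<.75)&(Y>-.18)&(Y<.2)&(Z>.1)&(Z<.4)
for a,b in [(.03,.1),(.1,.15),(.15,.2),(.2,.3),(.3,.4)]:
    g=(im["depth"]>0)&(X>.38)&(X<.8)&(Y>-.18)&(Y<.2)&(Z>a)&(Z<b)
    if g.sum(): print(a,g.sum(),np.round(np.percentile(C[g],[1,99],0),3).tolist())
b=(im["depth"]>0)&(X>.38)&(X<.485)&(Y>-.06)&(Y<.03)&(Z>.01)
k,l,st,ce=cv2.connectedComponentsWithStats(b.astype(np.uint8))
i=1+st[1:,4].argmax(); P=C[l==i]; print(len(P),rect(P),np.percentile(P,[1,99],0))
for z0,z1 in [(.01,.02),(.027,.036),(.04,.08),(.086,.1)]:
    Q=P[(P[:,2]>z0)&(P[:,2]<z1)]; print(z0,len(Q),rect(Q))
E
```

```text
[0.33605788 0.33403507 0.22283879] [-0.96587016 -0.05851755  0.12218611  1.8747698   0.00806634  1.3234899
  0.43589858] 2.4667
0.03 2161 [[0.418, -0.114, 0.03], [0.771, 0.187, 0.099]]
0.1 1682 [[0.523, -0.113, 0.101], [0.776, 0.192, 0.149]]
0.15 1047 [[0.523, -0.107, 0.15], [0.789, 0.019, 0.199]]
0.2 2263 [[0.523, -0.107, 0.201], [0.778, 0.036, 0.299]]
0.3 1760 [[0.536, -0.094, 0.3], [0.732, 0.097, 0.325]]
304 (array([435.1, -12.3]), array([32.6, 72.1]), 74.5) [[ 0.40059794 -0.03117917  0.01078104]
 [ 0.46989285  0.00945437  0.09357195]]
0.01 44 (array([434.9, -18.8]), array([12.6, 68. ]), 75.4)
0.027 105 (array([435.1, -12.3]), array([32.6, 72.1]), 74.5)
0.04 76 (array([435.4, -15.8]), array([12.5, 24.9]), 75.0)
0.086 27 (array([437.9, -10.6]), array([23.9, 23.3]), 79.0)
```

{"op": "move_arm", "data": {
  "increments": "12 -40 0 0 0 0 0;12 -40 0 0 0 0 0;12 -40 0 0 0 0 0;12 -40 0 0 0 0 0;12 -40 0 0 0 0 0;12 -40 0 0 0 0 0;12 -40 0 0 0 0 0;12 -40 0 0 0 1 0"
}}

```text
time: 3.18
position: [0.43, 0.0154, 0.223]
tool_rot: [0.421, 3.112, 0.002]
ft_force: [1.3, 1.1, -0.5]
grip_width: 0.999
grip_force: 0.0
```

{"op": "move_arm", "data": {
  "increments": "3 -26 -10 0 0 0 0;0 0 -30 0 0 0 0;0 0 -30 0 0 0 0;0 0 -20 0 0 0 0;0 0 0 0 0 0 0;0 0 0 0 0 0 0;0 0 0 0 0 0 0;0 0 0 0 0 0 0"
}}

```text
time: 3.85
position: [0.4341, -0.0084, 0.1343]
tool_rot: [0.421, 3.11, 0.002]
ft_force: [0.1, -0.2, 0.4]
grip_width: 1.0
grip_force: 0.0
```

```bash
python3 - <<'E'
from h import *
s=ctrl.get_state(); print(s["position"],s["joint_positions"],s["time"])
im=ctrl.get_image("wrist"); save(im,"w1"); C=cloud(im); X,Y,Z=C[...,0],C[...,1],C[...,2]
b=(im["depth"]>0)&(X>.38)&(X<.485)&(Y>-.06)&(Y<.04)
for z0,z1 in [(.01,.02),(.024,.038),(.04,.08),(.086,.1)]:
    Q=C[b&(Z>z0)&(Z<z1)]; print(z0,len(Q),rect(Q) if len(Q)>3 else '')
E
```

```text
[ 0.43407265 -0.00844235  0.13432267] [-0.66798974 -0.11743005  0.59737004  2.09146192  0.07181477  1.14520347
  1.19858785] 3.85
0.01 0 
0.024 1643 (array([437.1, -10. ]), array([28.1, 73.5]), 74.3)
0.04 292 (array([426.8,  -7. ]), array([15.9,  4.4]), 75.1)
0.086 864 (array([437. , -10.1]), array([15.4, 26. ]), 74.7)
```

View pics/w1.png

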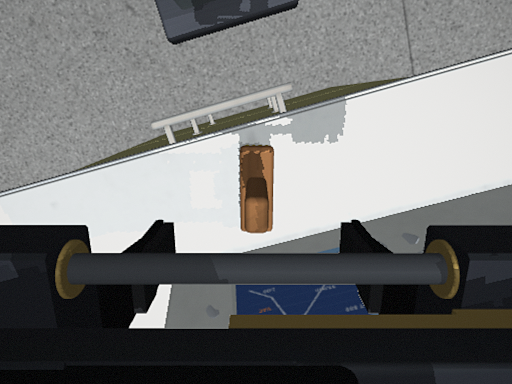

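The wrist view shows the brush midway between the open fingers (handle at 257,190). It measures (437,-10) mm, and the tool is aligned with it.

{"op": "move_arm", "data": {
  "increments": "3 -2 -25 0 0 0 0;0 0 -25 0 0 0 0;0 0 -25 0 0 0 0;0 0 -13 0 0 0 0;0 0 0 0 0 0 0;0 0 0 0 0 0 255;0 0 0 0 0 0 255;0 0 0 0 0 0 255"
}}

```text
time: 4.57
position: [0.4372, -0.0105, 0.0461]
tool_rot: [0.421, 3.11, 0.002]
ft_force: [0.4, 0.6, 0.2]
grip_width: 0.855
grip_force: 0.0
```

{"op": "move_arm", "data": {
  "increments": "0 0 0 0 0 0 255;0 0 0 0 0 0 255;0 0 0 0 0 0 255;0 0 0 0 0 0 255;0 0 0 0 0 0 255;0 0 0 0 0 0 255;0 0 0 0 0 0 255;0 0 0 0 0 0 255"
}}

```text
time: 5.23
position: [0.4356, -0.0108, 0.0445]
tool_rot: [-0.422, -3.113, -0.0]
ft_force: [0.3, 0.7, -0.5]
grip_width: 0.251
grip_force: 0.0
```

{"op": "move_arm", "data": {
  "increments": "0 0 0 0 0 0 255;0 0 0 0 0 0 255;0 0 0 0 0 0 255;0 0 5 0 0 0 255;0 0 25 0 0 0 255;0 0 35 0 0 0 255;0 0 35 0 0 0 255;0 0 30 0 0 0 255"
}}

```text
time: 5.9
position: [0.4357, -0.0112, 0.1769]
tool_rot: [0.423, 3.112, 0.001]
ft_force: [0.2, 0.7, -1.2]
grip_width: 0.182
grip_force: 40.0
```

{"op": "move_arm", "data": {
  "increments": "1 -25 0 0 0 0 255;1 -35 0 0 0 2 255;1 -35 0 0 0 2 255;1 -35 0 0 0 1.5 255;0 -35 0 0 0 0 255;0 -35 0 0 0 0 255;0 -35 0 0 0 0 255;0 0 0 0 0 0 255"
}}

```text
time: 6.57
position: [0.4379, -0.2538, 0.1755]
tool_rot: [0.287, 3.128, -0.009]
ft_force: [-1.1, -1.3, -0.2]
grip_width: 0.178
grip_force: 40.0
```

{"op": "move_arm", "data": {
  "increments": "25 0 0 0 0 0 255;30 -4 0 0 0 0 255;30 -10 0 0 0 0 255;25 -5 0 0 0 0 255;10 0 0 0 0 0 255;0 0 0 0 0 0 255;0 0 0 0 0 0 255;0 0 0 0 0 0 255"
}}

```text
time: 7.23
position: [0.5581, -0.2649, 0.1746]
tool_rot: [-0.274, -3.129, -0.001]
ft_force: [-0.8, -0.3, -0.5]
grip_width: 0.178
grip_force: 40.0
```

```bash
python3 - <<'E'
from h import *
s=ctrl.get_state(); print(s["position"],s["tool_rot"],s["joint_positions"],s["time"],s["grip_width"],s["grip_force"])
im=ctrl.get_image("wrist"); save(im,"w2"); C=cloud(im); X,Y,Z=C[...,0],C[...,1],C[...,2]; F=im["frame"].astype(int)
blue=(im["depth"]>0)&(F[...,2]>F[...,0]+25)&(abs(Z-.073)<.004)&(Y<-.2); print("lid",blue.sum(),rect(C[blue]) if blue.sum()>9 else 0)
rib=(im["depth"]>0)&(F[...,2]>F[...,0]+25)&(abs(Z-.083)<.003)&(Y<-.2)
k,l,st,ce=cv2.connectedComponentsWithStats(rib.astype(np.uint8))
for i in range(1,k):
    if st[i,4]>40: print("rib",st[i,4],rect(C[l==i]))
print("brush")
b=(im["depth"]>0)&(im["depth"]<.3)&(np.hypot(X-s["position"][0],Y-s["position"][1])<.05)&(Z<s["position"][2]-.005)&(Z>.1)
print(b.sum(),rect(C[b]) if b.sum()>5 else 0, np.percentile(Z[b],[2,98]) if b.sum() else 0)
for n in ["side"]:
    im=ctrl.get_image(n); save(im,n+"2"); C=cloud(im); P=C[(im["depth"]>0)&(np.abs(C[...,0]-s["position"][0])<.06)&(np.abs(C[...,1]-s["position"][1])<.06)&(C[...,2]>.115)&(C[...,2]<s["position"][2]-.01)]
    print(len(P),rect(P),np.percentile(P,[1,99],0))
cv2.imwrite("pics/a2.png",np.vstack([cv2.imread("pics/w2.png"),cv2.imread("pics/side2.png")[150:366]]))
E
```

```text
[ 0.55809995 -0.26493955  0.17458528] [-2.73649415e-01 -3.12853008e+00 -1.13537752e-03] [-0.33137024  0.38784365  0.92902836  1.62664616 -0.32084044  1.29071446
  2.04860993] 7.2333 0.17782310792631414 39.99789366032928
lid 31604 (array([ 518.7, -331.9]), array([178.5, 164.2]), 80.3)
rib 1164 (array([ 501.7, -328.6]), array([173.,   4.]), 80.0)
rib 123 (array([ 576.8, -418.1]), array([22.4,  3.5]), 81.1)
brush
2749 (array([ 538.5, -261.7]), array([28.1, 31.8]), 80.3) [0.13592587 0.16674058]
304 (array([ 558.9, -266.3]), array([35.3, 74.5]), 77.2) [[ 0.52228062 -0.28409196  0.13043874]
 [ 0.59394383 -0.24705272  0.16410307]]
```

View pics/a2.png

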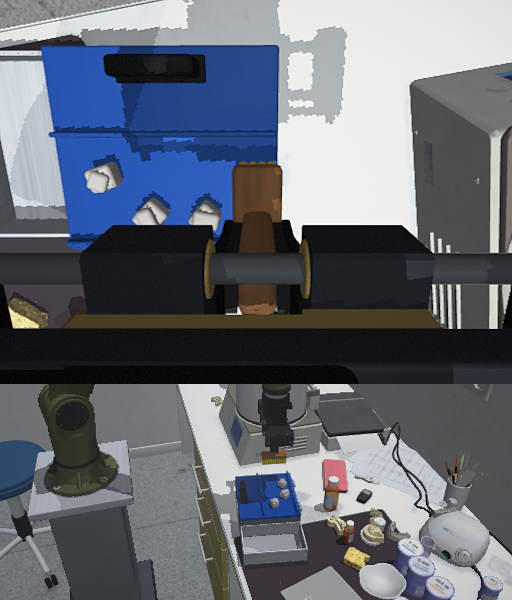

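The brush is held straight and sits in line with the channel (box x 27.3, y 73). The three chips lie ahead of it at (100,178), (150,212) and (207,213). I'll lower it and sweep.

{"op": "move_arm", "data": {
  "increments": "0 0 -15 0 0 0 255;0 0 -15 0 0 0 255;0 0 -12 0 0 0 255;0 0 -8 0 0 0 255;0 0 -4 0 0 0 255;0 0 0 0 0 0 255;0 0 0 0 0 0 255;0 0 0 0 0 0 255"
}}

```text
time: 8.0
position: [0.5601, -0.2652, 0.1214]
tool_rot: [0.272, 3.129, -0.0]
ft_force: [0.3, 0.5, -1.1]
grip_width: 0.18
grip_force: 40.0
```

{"op": "move_arm", "data": {
  "increments": "-1 -5 0 0 0 0 255;-1.5 -8.5 0 0 0 0 255;-1.5 -8.5 0 0 0 0 255;-1.5 -8.5 0 0 0 0 255;-1.5 -8.5 0 0 0 0 255;-1.5 -8.5 0 0 0 0 255;-1.5 -8.5 0 0 0 0 255;-1 -5 0 0 0 0 255"
}}

```text
time: 8.67
position: [0.548, -0.3277, 0.1206]
tool_rot: [-0.274, -3.129, 0.001]
ft_force: [-1.8, 0.1, -1.3]
grip_width: 0.181
grip_force: 40.0
```

{"op": "move_arm", "data": {
  "increments": "-1 -6 0 0 0 0 255;-1.6 -8.5 0 0 0 0 255;-1.6 -8.5 0 0 0 0 255;-1.6 -8.5 0 0 0 0 255;-1.6 -8.5 0 0 0 0 255;-1.6 -8.5 0 0 0 0 255;-1.6 -8.5 0 0 0 0 255;-1.6 -8.5 0 0 0 0 255"
}}

```text
time: 9.33
position: [0.5362, -0.3923, 0.1206]
tool_rot: [-0.272, -3.13, -0.0]
ft_force: [0.3, -0.7, -1.2]
grip_width: 0.181
grip_force: 40.0
```

{"op": "move_arm", "data": {
  "increments": "-1.6 -8.5 0 0 0 0 255;-1.6 -8.5 0 0 0 0 255;-1.6 -8.5 0 0 0 0 255;-1.6 -8.5 0 0 0 0 255;-1.6 -8.5 0 0 0 0 255;0 0 0 0 0 0 255;0 0 0 0 0 0 255;0 0 0 0 0 0 255"
}}

```text
time: 10.0
position: [0.5287, -0.4334, 0.1204]
tool_rot: [0.272, 3.13, 0.001]
ft_force: [-0.4, -0.2, -0.8]
grip_width: 0.18
grip_force: 40.0
```

```bash
python3 - <<'E'
from h import *
s=ctrl.get_state(); print(s["position"],s["joint_positions"],s["time"])
im=ctrl.get_image("wrist"); save(im,"w3")
im2=ctrl.get_image("side"); save(im2,"side3"); a=cv2.imread("pics/side3.png")[210:350,200:350]
cv2.imwrite("pics/a3.png",np.vstack([cv2.resize(cv2.imread("pics/w3.png"),(400,300)),cv2.resize(a,(400,373))[73:]]))
for i in (im,im2):
  for r in ctrl.find_in("chip_1",i): print(np.round(r["centre"],3),round(r["score"],2))
E
```

```text
[ 0.5286699  -0.43344126  0.12044708] [ 0.03608929  0.58438685  0.87092415  1.50776158 -0.45905812  1.26442116
  2.36258444] 10.0
[ 0.538 -0.457  0.022] 0.62
[ 0.502 -0.434  0.026] 0.62
[ 0.542 -0.457  0.023] 0.46
[ 0.507 -0.441  0.023] 0.44
[ 0.547 -0.453  0.044] 0.37
```

View pics/a3.png

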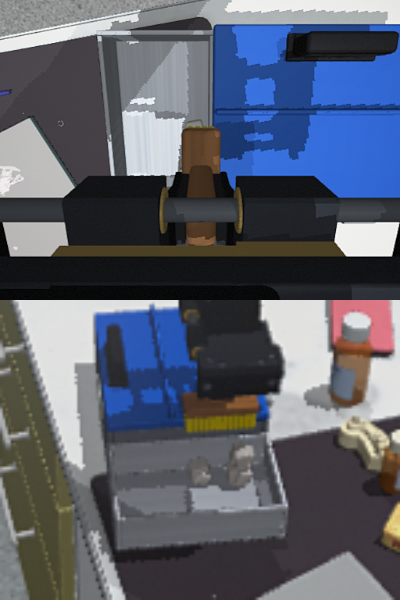

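{"op": "move_arm", "data": {
  "increments": "0 0 20 0 0 0 255;0 0 25 0 0 0 255;-4 8 15 0 0 0 255;-20 37 0 0 0 0 255;-20 37 0 0 0 0 255;-20 37 0 0 0 0 255;-15 37 0 0 0 0 255;-10 37 0 0 0 0 255"
}}

```text
time: 10.87
position: [0.438, -0.2405, 0.1796]
tool_rot: [-0.274, -3.128, -0.001]
ft_force: [0.4, 1.5, 0.3]
grip_width: 0.182
grip_force: 40.0
```

{"op": "move_arm", "data": {
  "increments": "0 38 0 0 0 0 255;0 38 0 0 0 0 255;0 38 0 0 0 0 255;0 38 0 0 0 0 255;0 30 -5 0 0 0 255;0 5 -25 0 0 0 255;0 0 -30 0 0 0 255;0 0 -30 0 0 0 255"
}}

```text
time: 11.53
position: [0.4408, -0.0535, 0.0904]
tool_rot: [0.268, 3.127, 0.003]
ft_force: [0.4, -0.1, -1.6]
grip_width: 0.182
grip_force: 40.0
```

```bash
python3 - <<'E'
from h import *
s=ctrl.get_state(); print(s["position"],s["tool_rot"],s["joint_positions"],s["time"])
im=ctrl.get_image("side"); save(im,"side4"); C=cloud(im); p=s["position"]
P=C[(im["depth"]>0)&(np.abs(C[...,0]-p[0])<.06)&(np.abs(C[...,1]-p[1])<.06)&(C[...,2]>.008)&(C[...,2]<p[2]-.01)]
print(len(P),rect(P),np.percentile(P,[1,99],0))
for r in ctrl.find_in("chip_1",im): print(np.round(r["centre"],3),round(r["score"],2))
a=cv2.imread("pics/side4.png")[190:350,190:350]; cv2.imwrite("pics/a4.png",cv2.resize(a,(600,600)))
E
```

```text
[ 0.44075503 -0.0534907   0.09037272] [0.26756164 3.12727515 0.00315502] [-0.70274687 -0.03656063  0.76343015  2.12349902  0.0270345   1.04173143
  1.4468705 ] 11.5333
283 (array([452.6, -53.5]), array([111.5,  96. ]), 89.9) [[ 0.40579294 -0.10607212  0.01139395]
 [ 0.5005123  -0.00329102  0.07999324]]
[ 0.506 -0.446  0.021] 0.59
```

View pics/a4.png

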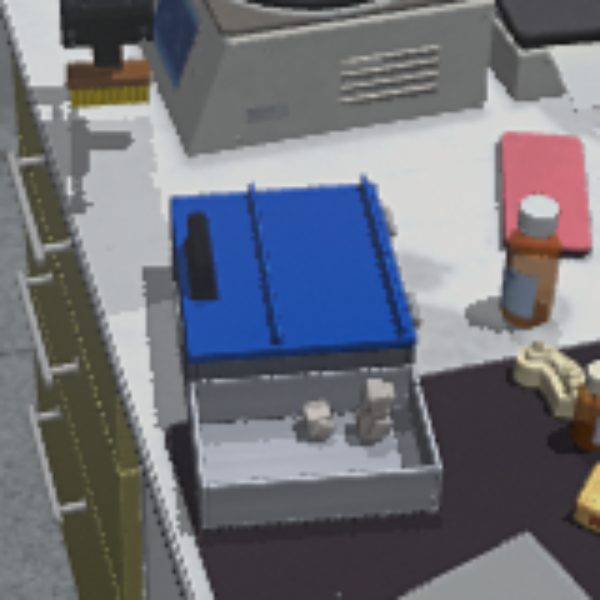

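The lid is clear and all three chips are in the tray, one at (318,420) and two stacked at (375,410). Next I'll set the brush down.

{"op": "move_arm", "data": {
  "increments": "0 0 -20 0 0 0 255;0 0 -15 0 0 0 255;0 0 -7 0 0 0 255;0 0 -3 0 0 0 255;0 0 -1 0 0 0 255;0 0 0 0 0 0 255;0 0 0 0 0 0 255;0 0 0 0 0 0 150"
}}

```text
time: 12.3
position: [0.4409, -0.0548, 0.0455]
tool_rot: [0.272, 3.128, 0.001]
ft_force: [0.0, -0.8, 0.2]
grip_width: 0.21
grip_force: 0.0
```

{"op": "move_arm", "data": {
  "increments": "0 0 0 0 0 0 100;0 0 0 0 0 0 100;0 0 0 0 0 0 100;0 0 0 0 0 0 100;0 0 0 0 0 0 100;0 0 0 0 0 0 100;0 0 0 0 0 0 100;0 0 0 0 0 0 100"
}}

```text
time: 12.97
position: [0.44, -0.0549, 0.0445]
tool_rot: [-0.272, -3.13, -0.0]
ft_force: [-0.3, 0.1, 0.5]
grip_width: 0.604
grip_force: 0.0
```

{"op": "move_arm", "data": {
  "increments": "0 0 15 0 0 0 100;0 0 30 0 0 0 100;0 0 40 0 0 0 100;0 0 35 0 0 0 100;2 -30 0 0 0 0 100;2 -40 0 0 0 0 100;2 -40 0 0 0 0 100;2 -40 0 0 0 0 100"
}}

```text
time: 13.63
position: [0.4482, -0.2062, 0.1652]
tool_rot: [0.269, 3.128, 0.002]
ft_force: [1.0, 0.3, -0.7]
grip_width: 0.606
grip_force: 0.0
```

{"op": "move_arm", "data": {
  "increments": "2 -35 0 0 0 -7 100;2 -30 0 0 0 -7 100;1 -20 0 0 0 -7 100;0 -15 0 0 0 -7 100;0 -10 0 0 0 -7 100;0 -5 0 0 0 -7 100;0 0 0 0 0 -7 100;0 0 0 0 0 -7 100"
}}

```text
time: 14.3
position: [0.4527, -0.3205, 0.1644]
tool_rot: [-1.719, -2.629, 0.001]
ft_force: [0.0, -0.7, -0.6]
grip_width: 0.611
grip_force: 0.0
```

{"op": "move_arm", "data": {
  "increments": "0 0 0 0 0 -7 100;0 0 0 0 0 -7 100;0 0 0 0 0 -7 100;0 0 0 0 0 -7 100;0 0 0 0 0 -6 100;0 0 0 0 0 0 140;0 0 0 0 0 0 140;0 0 0 0 0 0 140"
}}

```text
time: 14.97
position: [0.453, -0.3198, 0.1645]
tool_rot: [-2.403, -2.024, 0.0]
ft_force: [0.6, -0.2, -0.4]
grip_width: 0.487
grip_force: 0.0
```

```bash
python3 - <<'E'
from h import *
s=ctrl.get_state(); print(s["position"],s["tool_rot"],s["joint_positions"],s["time"],s["grip_width"],s["ft_force"])
im=ctrl.get_image("wrist"); save(im,"w5"); C=cloud(im); X,Y,Z=C[...,0],C[...,1],C[...,2]; F=im["frame"].astype(int)
t=(im["depth"]>0)&(abs(Z-.105)<.004)&(X>.4)&(X<.5)&(Y<-.26)&(Y>-.38); print("tabtop",t.sum(),rect(C[t]) if t.sum()>5 else 0)
im=ctrl.get_image("side"); C=cloud(im); X,Y,Z=C[...,0],C[...,1],C[...,2]
b=(im["depth"]>0)&(X>.38)&(X<.5)&(Y>-.11)&(Y<.0)&(Z>.01)
k,l,st,ce=cv2.connectedComponentsWithStats(b.astype(np.uint8)); i=1+st[1:,4].argmax(); P=C[l==i]; print("brush",len(P),rect(P),P[:,2].max())
E
```

```text
[ 0.45304252 -0.31976938  0.16451194] [-2.40258323e+00 -2.02408464e+00  9.59729342e-05] [-0.45395495  0.30725786  1.20468781  1.79992783 -0.30282972  1.24306968
  0.66406989] 14.9667 0.486724536148751 [ 0.61091973 -0.15309653 -0.44155792]
tabtop 1455 (array([ 453.6, -319.8]), array([58.6, 13.8]), 80.6)
brush 107 (array([439.3, -62.3]), array([18.9, 66.3]), 80.6) 0.03366688744748869
```

View pics/w5.png

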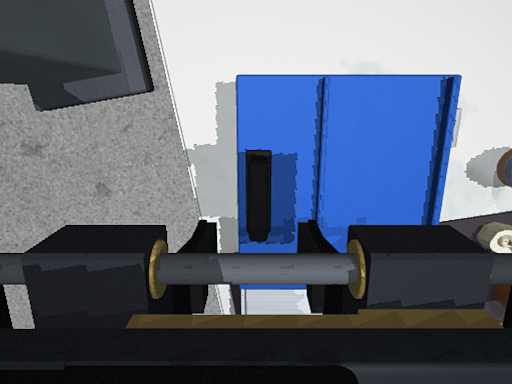

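The fin is at (258,195) between the fingers. It measures (453.6,-319.8), so it is aligned. I'll narrow the opening and descend.

{"op": "move_arm", "data": {
  "increments": "0 0 -15 0 0 0 165;0 0 -20 0 0 0 165;0 0 -5 0 0 0 165;0 0 0 0 0 0 165;0 0 0 0 0 0 165;0 0 0 0 0 0 165;0 0 0 0 0 0 165;0 0 0 0 0 0 165",
  "grip_force": 60
}}

```text
time: 15.73
position: [0.4535, -0.3202, 0.1254]
tool_rot: [2.404, 2.02, 0.001]
ft_force: [0.6, -0.1, 1.5]
grip_width: 0.35
grip_force: 0.0
```

```bash
python3 - <<'E'
from h import *
s=ctrl.get_state(); print(s["position"],s["tool_rot"],s["joint_positions"],s["time"],s["grip_width"],s["ft_force"])
E
```

```text
[ 0.4534848  -0.32016976  0.12537325] [2.40431947e+00 2.02021461e+00 1.09718518e-03] [-0.40944869  0.35540589  1.16488069  1.8433634  -0.35443674  1.17469788
  0.6996955 ] 15.7333 0.3502016763738407 [ 0.64576819 -0.14041365  1.53601178]
```

q3 is backing away from its limit, so I'll descend to the fin and grip.

{"op": "move_arm", "data": {
  "increments": "0 0 -15 0 0 0 165;0 0 -15 0 0 0 165;0 0 -10 0 0 0 165;0 0 -5 0 0 0 165;0 0 0 0 0 0 165;0 0 0 0 0 0 255;0 0 0 0 0 0 255;0 0 0 0 0 0 255"
}}

```text
time: 16.4
position: [0.4535, -0.3202, 0.0803]
tool_rot: [2.404, 2.02, 0.001]
ft_force: [-0.4, -0.4, -0.0]
grip_width: 0.204
grip_force: 0.0
```

{"op": "move_arm", "data": {
  "increments": "0 0 0 0 0 0 255;0 0 0 0 0 0 255;0 0 0 0 0 0 255;0 0 0 0 0 0 255;0 0 0 0 0 0 255;0 0 0 0 0 0 255;0 0 0 0 0 0 255;0 0 0 0 0 0 255"
}}

```text
time: 17.07
position: [0.4538, -0.3202, 0.0801]
tool_rot: [2.404, 2.02, 0.001]
ft_force: [1.5, -0.5, 4.1]
grip_width: 0.158
grip_force: 60.0
```

{"op": "move_arm", "data": {
  "increments": "0 0 0.7 0 0 0 255;0 0 0 0 0 0 255;0 0 0.7 0 0.2 0 255;0 0 0 0 0 0 255;0 0 0.7 0 0.2 0 255;0 0 0 0 0 0 255;0 0 0 0 0 0 255;0 0 0 0 0 0 255"
}}

```text
time: 17.73
position: [0.4539, -0.3203, 0.0811]
tool_rot: [-2.404, -2.02, 0.008]
ft_force: [6.3, -4.6, -5.7]
grip_width: 0.152
grip_force: 60.0
```

{"op": "move_arm", "data": {
  "increments": "0 0 0.6 0 0 0 255;0 0 0 0 0.2 0 255;0 0 0.6 0 0 0 255;0 0 0 0 0.2 0 255;0 0 0.6 0 0.2 0 255;0 0 0 0 0 0 255;0 0 0 0 0 0 255;0 0 0 0 0 0 255"
}}

```text
time: 18.4
position: [0.454, -0.3203, 0.0821]
tool_rot: [-2.399, -2.016, 0.021]
ft_force: [7.2, -5.6, -12.7]
grip_width: 0.158
grip_force: 60.1
```

{"op": "move_arm", "data": {
  "increments": "0 0 0.6 0 0 0 255;0 0 0 0 0.2 0 255;0 0 0.6 0 0 0 255;0 0 0 0 0.2 0 255;0 0 0.6 0 0.2 0 255;0 0 0 0 0 0 255;0 0 0 0 0 0 255;0 0 0 0 0 0 255"
}}

```text
time: 19.07
position: [0.4543, -0.3204, 0.0839]
tool_rot: [-2.394, -2.012, 0.034]
ft_force: [8.9, -6.4, -12.7]
grip_width: 0.155
grip_force: 60.0
```

```bash
cat > m.py <<'E'
from h import *
s=ctrl.get_state(); print(s["position"],s["tool_rot"],s["joint_positions"],s["time"],s["ft_force"])
for n in ("side","scene"):
    im=ctrl.get_image(n); save(im,n+"9"); C=cloud(im); X,Y,Z=C[...,0],C[...,1],C[...,2]; F=im["frame"].astype(int)
    bx=(X-.5187)*.985-(Y+.3319)*.172; by=(X-.5187)*.172+(Y+.3319)*.985
    g=(im["depth"]>0)&(F[...,2]>F[...,0]+25)&(abs(by)<.085)&(Z>.066)&(Z<.115)&(((bx>-.08)&(bx<-.022))|((bx>-.01)&(bx<.06)))
    A=np.c_[bx[g]-.0825,np.ones(g.sum())]; zz=Z[g]
    for _ in range(3):
        c=np.linalg.lstsq(A,zz,rcond=None)[0]; r=abs(A@c-zz); k=r<.004; A,zz=A[k],zz[k]
    print(n,len(zz),"theta",round(-c[0],4),"z hinge",round(c[1],4))
E
python3 m.py
```

```text
[ 0.45426651 -0.32038004  0.08388283] [-2.3944745  -2.01171239  0.03367812] [-0.35504795  0.43278685  1.109741    1.86264931 -0.40704732  1.12852723
  0.73097252] 19.0667 [  8.86921789  -6.35701167 -12.73619506]
side 1442 theta 0.0134 z hinge 0.0734
scene 1504 theta 0.0141 z hinge 0.0738
```

{"op": "move_arm", "data": {
  "increments": "0.4 -0.2 0.6 0 0 0 255;0 0 0 0 0.2 0 255;0.4 -0.2 0.6 0 0 0 255;0 0 0 0 0.2 0 255;0.3 -0.1 0.6 0 0.2 0 255;0 0 0 0 0 0 255;0 0 0.4 0 0.2 0 255;0 0 0 0 0 0 255"
}}

```text
time: 19.83
position: [0.4545, -0.3205, 0.086]
tool_rot: [-2.386, -2.004, 0.051]
ft_force: [6.5, -4.9, -10.0]
grip_width: 0.154
grip_force: 60.1
```

```bash
python3 m.py
```

```text
[ 0.45452928 -0.32045843  0.08598012] [-2.38582007 -2.00421421  0.05094256] [-0.35122469  0.44443323  1.10740633  1.84793481 -0.40353774  1.14832106
  0.72594991] 19.8333 [  6.52634191  -4.87836363 -10.03094203]
side 1422 theta 0.0267 z hinge 0.0734
scene 1475 theta 0.0282 z hinge 0.0738
```

{"op": "move_arm", "data": {
  "increments": "0.3 0 0.7 0 0.2 0 255;0 0 0 0 0.2 0 255;0.3 0 0.7 0 0.2 0 255;0 0 0 0 0.2 0 255;0 0 0.7 0 0.2 0 255;0 0 0 0 0 0 255;0 0 0 0 0 0 255;0 0 0 0 0 0 255"
}}

```text
time: 20.6
position: [0.4549, -0.3205, 0.0884]
tool_rot: [-2.377, -1.996, 0.071]
ft_force: [4.9, -5.1, -7.0]
grip_width: 0.154
grip_force: 60.1
```

```bash
cat >> m.py <<'E'
    for nm,m in (("walls",(abs(Z-.045)<.004)&(by<-.085)&(by>-.195)&(abs(bx)<.09)),("desk",(abs(Z)<.006)&(by>.1)&(by<.2)&(abs(bx)<.1)),("trayfloor",(abs(Z-.004)<.005)&(by<-.1)&(by>-.18)&(abs(bx)<.075))):
        g=m&(im["depth"]>0); A=np.c_[bx[g],by[g],np.ones(g.sum())]; zz=Z[g]
        for _ in range(3):
            c=np.linalg.lstsq(A,zz,rcond=None)[0]; k=abs(A@c-zz)<.002; A,zz=A[k],zz[k]
        print(nm,len(zz),np.round(c,4))
E
python3 m.py
```

```text
[ 0.45494514 -0.32053039  0.08842863] [-2.37695081 -1.99627148  0.07093773] [-0.34820046  0.45699033  1.10545133  1.83189474 -0.39896456  1.16941489
  0.71957957] 20.6 [ 4.86255917 -5.08631236 -6.95125873]
side 1433 theta 0.0427 z hinge 0.0735
walls 242 [-0.0012  0.0034  0.045 ]
desk 110 [ 0.0093 -0.0057  0.0017]
trayfloor 453 [-0.0016 -0.0003  0.0043]
scene 1454 theta 0.0441 z hinge 0.0739
walls 379 [-0.0022  0.0071  0.0461]
desk 223 [ 0.0005 -0.0001  0.0011]
trayfloor 516 [ 0.0016 -0.006   0.0043]
```

{"op": "move_arm", "data": {
  "increments": "0.3 -0.1 0.7 0 0.2 0 255;0 0 0 0 0.2 0 255;0.2 0 0.7 0 0.2 0 255;0 0 0 0 0.2 0 255;0 0 0.7 0 0.2 0 255;0 0 0 0 0 0 255;0 0 0 0 0 0 255;0 0 0 0 0 0 255"
}}

```text
time: 21.37
position: [0.4554, -0.3206, 0.0909]
tool_rot: [-2.368, -1.988, 0.091]
ft_force: [4.0, -4.1, -3.5]
grip_width: 0.154
grip_force: 60.1
```

```bash
cat >> m.py <<'E'
    b=(im["depth"]>0)&(X>.38)&(X<.5)&(Y>-.11)&(Y<.0)&(Z>.01); P=C[b]; print("brush",len(P),P[:,2].max() if len(P) else 0)
    for r in ctrl.find_in("chip_1",im): print(np.round(r["centre"],3),round(r["score"],2))
a=cv2.imread("pics/side9.png")[190:350,190:350]; cv2.imwrite("pics/a9.png",cv2.resize(a,(600,600)))
E
python3 m.py
```

```text
[ 0.4554077  -0.32060218  0.09093851] [-2.36767004 -1.9884147   0.09080759] [-0.34474496  0.46962211  1.10325519  1.81554004 -0.39454414  1.19075015
  0.71375057] 21.3667 [ 4.039992   -4.13613415 -3.54239581]
side 1417 theta 0.0609 z hinge 0.0734
walls 265 [-0.0004  0.0098  0.0461]
desk 103 [ 0.0018  0.0023 -0.0001]
trayfloor 465 [-0.     -0.0071  0.0034]
brush 128 0.09608959281769436
[ 0.505 -0.444  0.023] 0.62
[ 0.542 -0.459  0.026] 0.47
[ 0.551 -0.452  0.045] 0.39
scene 1436 theta 0.0628 z hinge 0.0738
walls 369 [-0.0016  0.0068  0.0461]
desk 233 [-0.0093 -0.0026  0.0008]
trayfloor 520 [-0.0002  0.0103  0.0061]
brush 402 0.09502584001235403
[ 0.545 -0.451  0.043] 0.53
```

View pics/a9.png

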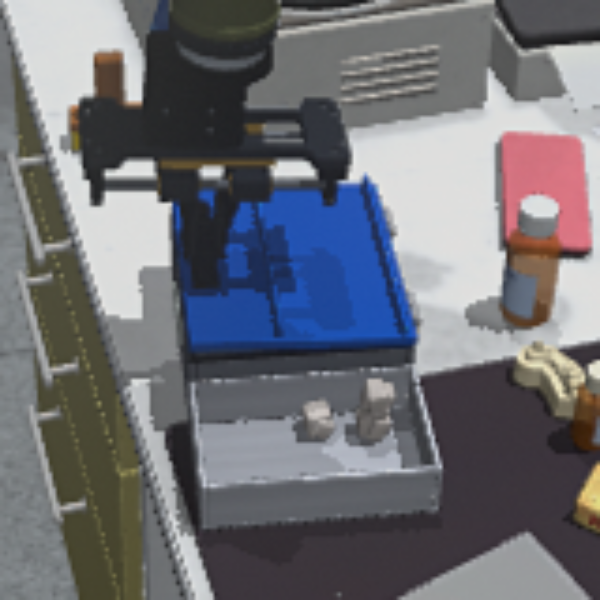

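The lid is ajar at about 0.061 rad, which is a gap of about 10 mm. The tab is held, the brush stands upright on the desk at (108,75), and the chips are in the tray at (318,420) and (375,410). I'll hold one call to check that it's steady, then hand in.

{"op": "move_arm", "data": {
  "increments": "0 0 0 0 0 0 255;0 0 0 0 0 0 255;0 0 0 0 0 0 255;0 0 0 0 0 0 255;0 0 0 0 0 0 255;0 0 0 0 0 0 255;0 0 0 0 0 0 255;0 0 0 0 0 0 255"
}}

```text
time: 22.23
position: [0.4554, -0.3207, 0.0909]
tool_rot: [-2.368, -1.988, 0.091]
ft_force: [3.9, -3.3, -3.4]
grip_width: 0.154
grip_force: 60.1
```

```bash
python3 -c "
from bench import ctrl
print(ctrl.get_state()['position']); print(ctrl.close_job())"
```

```text
[ 0.45538291 -0.32065553  0.09094503]
the job is handed in; nothing more can be done
None
```

The job is handed in at about 22 s: all three chips are in the tray, the brush stands on the desk clear of the box, and the arm is holding the lid ajar by the tab at a measured gap of about 10 mm.

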